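# Seat the egg cup and hold the loupe in focus over it

### The job

Check the turned egg cup for cracks: first stand the loose reddish-brown egg cup upright in the round seat of the inspection stand and let go of it. Then take the loupe by its handle and hold it level, with its lens centred over the mouth of the cup and at the height of the red pointer on the stand's post. Finish while still holding the loupe there, clear of everything else, without having shifted the pointer or disturbed the tape measure beside the cup.

Things in the scene. Friction and masses are not known exactly. Their poses are not given: they have to be found in the camera images.
- egg_cup: The egg cup to inspect: a loose, turned reddish-brown wooden goblet behind the bench vice, standing upright (a similar cup far behind, more than 0.8 m ahead of the robot, belongs to the room and is not it), 57 mm high, about 30 g. Foot 44 mm across and about 2 mm thick at its rim, narrow stem, bowl 48 mm across with open mouth on top (grasp across the bowl, 40 to 52 mm above the foot). Origin at the centre of the foot's underside, z up.
- cup_mouth (a point): Centre of the egg cup's mouth, level with its rim, 57 mm above the origin of the cup.
- stand: Inspection stand, fixed to the bench: a dark wooden block 150 x 90 x 16 mm, long side along its x, with a round seat in its top and a 10 mm steel post with a brass knob (215 mm high in all). Origin at the centre of the underside. Seat centre at x = -30 mm, post at x = +55 mm; z up.
- seat (a point): Centre of the floor of the round seat: a plain round recess 48 mm across and 8 mm deep in the stand's top, with a small chamfer; its floor lies 8 mm above the bench. The cup's 44 mm foot fits in with 2 mm clearance all round; seated, the cup's mouth lies 65 mm above the bench.
- focus_collar (a joint): Slide of the red collar (24 mm across, 12 mm high) on the stand's post, in m: 0 puts the pointer 100 mm above the bench, the value adds to it, up to 0.050. It stays where it is set; do not move it.
- pointer (a point): Tip of the red pointer, a flat finger on the red collar that points from the post towards the seat, 28 mm out from the post's axis (57 mm short of the seat's axis). Its height is the focal height: the middle of the lens belongs at this height.
- loupe: Loupe (hand lens), loose, about 70 g, lying level in its rest: black handle 92 mm long, 16 mm wide, 18 mm high, along its x; a short steel neck and a steel-framed round lens (60 mm across, frame 10 mm high) at the +x end. Origin at the middle of the handle's length, on its underside; z up, square to the lens. It balances 12 mm from the origin towards the lens. In the rest the handle's underside lies 30 mm above the bench; grasp across the handle from above, near its middle.
- lens (a point): Centre of the lens, 86 mm from the loupe's origin along its x and 9 mm above the handle's underside; axes as the loupe's.
- loupe_rest: Wooden rest of the loupe, fixed: foot plate 100 x 38 x 5 mm with two saddles, 8 mm thick, centred at x = -39 and +39 mm and free between; saddle floor 30 mm above the bench, cheeks up to 38 mm with a gap of 22 mm. Origin at the centre of the underside, x along the handle, towards the lens.
- tape_measure: Bystander: black pocket tape measure, loose, 48 x 85 x 40 mm, behind the vice beside the egg cup (either side). Origin at the centre of its underside. Leave alone.
Mind the look-alikes: they are no part of the job. Of the things that look like the loupe_rest, take the one that is farthest to the robot's right at the start. What is shaped like the egg_cup but turquoise is not meant.

How it is judged:
On the way, in this order (a step that is already met when the one before it is completed fails the run):
1. the egg cup stands upright in the seat of the stand, let go, while the loupe still lies in its rest (horizontal distance between egg_cup and seat below 0.005 m and z of egg_cup in the frame of stand between 0.0055 and 0.0105 m and angle between egg_cup's own z axis and vertical below 0.08 rad and contact force between the fingers and egg_cup below 0.1 N and distance of loupe from where it was at the start of the episode below 0.02 m), for 0.3 s.
2. the loupe has been lifted out of its rest (z of loupe in the frame of loupe_rest above 0.06 m), for 0.1 s.
At the end, for the whole second after the job is handed in: Egg cup seated upright, not held. The gripper holds the loupe still, touching neither stand, cup nor rest: lens centre within 12 mm sideways of the cup mouth's centre and within 8 mm of the pointer's height, level within 8 degrees. Pointer unmoved (4 mm) (horizontal distance between egg_cup and seat below 0.005 m and z of egg_cup in the frame of stand between 0.0055 and 0.0105 m and angle between egg_cup's own z axis and vertical below 0.08 rad and contact force between each of the fingers, loupe and egg_cup below 0.1 N and horizontal distance between lens and cup_mouth below 0.012 m and z of lens in the frame of pointer between -0.008 and 0.008 m and angle between lens's own z axis and vertical below 0.14 rad and linear speed of loupe below 0.02 m/s and angular speed of loupe below 0.15 rad/s and contact force between the fingers and loupe above 1 N and contact force between loupe and stand below 0.1 N and contact force between loupe and loupe_rest below 0.1 N and distance of pointer from where it was at the start of the episode below 0.004 m); the arm keeps its last pose, push and grip.
It fails at once if the red pointer is pushed more than 4 mm from its setting (distance of pointer from where it was at the start of the episode above 0.004 m).
It fails at once if the tape measure is moved more than 15 mm (distance of tape_measure from where it was at the start of the episode above 0.015 m).
It fails at once if the egg cup is tipped over (more than about 45 degrees) (angle between egg_cup's own z axis and vertical above 0.8 rad).
It also fails if it takes over 62 s, if anything falls off the work surface, if the arm or the gripper's body presses on something with over 40 N, if the wrist force passes 120 N, or if a joint passes its speed limit or range.

### The arm

A 7-joint arm with a two-finger parallel gripper is mounted at the origin on a cart in front of the work surface, level with it; the furniture and walls round the work are solid. World frame = base frame: x ahead of the robot, y to its left, z up, the work surface at z = 0. Lengths are in m, angles in rad, forces in N, time in s.
With the tool pointing down it reaches from about 0.425 to 0.825 m from the base axis. Payload 3.6 kg.
Tool frame: the origin (TCP) lies on the centre line of the jaws, within the pads' length; the fingertips stand 22 mm ahead of it and the grasp point (between the pads) lies 3 mm ahead of it; z points along the fingers, y is the line along which they close (so a half turn about z gives the same grasp; the last joint's range is limited). The gripper opens to 85 mm and grips with 20 to 120 N. Pads are 22 mm wide; open, the fingers measure 114 mm over their backs; the gripper's body (76 mm by 85 mm) begins 54 mm behind the grasp point. The pads swing forward as they close: fully open they stand 13 mm farther back than shut.
Start: joints at [1.077, 0.615, -0.013, 1.423, 0.008, 1.103, -0.04], TCP at [0.293, -0.58, 0.253] pointing down, gripper open.
Joint ranges: [-3.12, 3.12], [-0.3, 2.06], [-1.34, 1.32], [0.26, 2.42], [-1.36, 4.5], [0.01, 1.98], [-2.84, 2.84]. Speed limits (rad/s): [2.79, 2.79, 3.14, 3.14, 3.14, 3.14, 3.14].

### API

Orientations are given as a unit quaternion [x, y, z, w].
In Python, from rig import * gives the robot as it stands. The module is installed in compiled form; this text tells all that it offers.
- The arm moves only by the tool servo_tool, never from a script. Its argument "moves" is a list of rows, each a list of 5 numbers: the finger opening in mm, from 0 to 85.4, then the shift along the tool's x, y, z normalised to -1 to 1, where 1 is 0.15 m, then the turn about the tool's z normalised to -1 to 1, where 1 is 0.5 rad. A call has 1 to 10 rows; each row is the pose to reach, as a shift and turn from the pose commanded when the call began, along the tool's axes at that moment; what a row does not reach only later rows make up. A row lasts 1/8 s, in which the tool goes at most 62.5 mm and 10.7 degrees, less where a joint would pass 70% of its speed; a pose out of reach is approached as far as the arm can. A call with a number of a shift or a turn outside -1 to 1 is refused whole. A call with a gripper value outside its range is refused whole. The fingers move at their own pace and stop on an object; the grip force is fixed at half the most. Time passes only in rows, so rows that repeat a pose let the fingers close. It gives the time, the measured TCP pose, the force, the opening and the grip force at its end, in the units of the state.
- state(): the state, without advancing time (a new reading comes with each control period).
- read_camera(name): name is "scene" or "top" or "wrist"; returns the picture (400x640x3 uint8, red, green, blue); there is no depth.
- camera_params(name): a dict with "K" (3x3 intrinsics, pixels), "R" (3x3) and "t" (3): a world point X has camera coordinates R X + t. Camera axes: x right, y down, z forward; pixel columns grow to the right and rows downward; lengths in m; the calibration is good to about 2 mm. The wrist camera is an equidistant fisheye: a pixel r from the principal point sees the ray r / f radians off the axis. A picture is of the moment at which its call begins: read the wrist's pose just before it. camera_params takes no time and is no camera call; for the wrist camera it gives the pose at the moment of the call.
- sign_off(): hands the job in; it is judged then, once.
The state is a dict: "time": time; "qpos": joint angles; "qvel": joint speeds; "effort": joint torques, N m; "tool_pos": TCP position; "tcp_rot": TCP orientation; "contact_force": force on the tool from outside, world axes, zero at the start; "ft_torque": the same for the moment, N m; "opening": finger opening in m; "gripper_force": force on a finger pad.
Only numpy, scipy, OpenCV 4.12 (cv2) and the standard library are available. Lean on these libraries where they do the work, as an engineer would, in place of code of your own. Each camera call takes 0.05 s, during which the arm holds its last target. There are 200 camera calls.

## Working session

There is one attempt and no reset: what is moved stays moved. The work goes in short steps, Python scripts to look and compute and a tool call to move; the robot and the scene stay as the last step left them, time stands still between calls to the robot, and variables do not carry over. Pictures are saved under pics/ and viewed, at most 10 in all, crops included, and the job is handed in when it is done.

Besides the shell and the picture viewer there is one more tool, called after ">>>" as name([rows], argument=value, ...), one row to a line, values as JSON. servo_tool: Moves the arm, as the interface text tells. Scaled input: -1 to 1 covers 0.15 m each way for a shift and 0.5 rad each way for a turn. Its arguments: {"type":"object","properties":{"moves":{"type":"array","items":{"type":"array","items":{"type":"number"}}}},"required":["moves"]}

```bash
mkdir -p pics; python3 - <<'E'
from rig import *
import cv2,numpy as np
for n in("scene","top","wrist"):
    p=camera_params(n); im=read_camera(n); cv2.imwrite(f"pics/{n}0.png",im[:,:,::-1]); print(n,p["K"].round(1).tolist(),p["R"].round(3).tolist(),p["t"].round(3).tolist(),(-p["R"].T@p["t"]).round(3))
s=state();print(s["time"],s["tool_pos"],s["tcp_rot"],s["opening"])
E
```

```text
scene [[390.6, 0.0, 320.7], [0.0, 390.6, 197.6], [0.0, 0.0, 1.0]] [[-0.851, -0.526, -0.014], [-0.359, 0.601, -0.714], [0.384, -0.602, -0.7]] [0.71, 0.058, 0.942] [0.263 0.906 0.711]
top [[415.4, 0.0, 321.4], [0.0, 415.4, 203.4], [0.0, 0.0, 1.0]] [[-0.202, -0.979, -0.007], [-0.95, 0.198, -0.241], [0.238, -0.042, -0.97]] [0.462, 0.523, 0.877] [0.382 0.386 0.981]
wrist [[309.7, 0.0, 316.2], [0.0, 309.7, 198.8], [0.0, 0.0, 1.0]] [[0.452, -0.892, -0.002], [-0.852, -0.432, 0.296], [-0.265, -0.132, -0.955]] [-0.649, -0.039, 0.379] [ 0.36  -0.546  0.372]
0.15 [ 0.29287673 -0.57965836  0.2523725 ] [ 9.72760594e-01  2.31809830e-01 -2.30582930e-04 -9.87938986e-04] 0.08531949590257026
```

View pics/scene0.png

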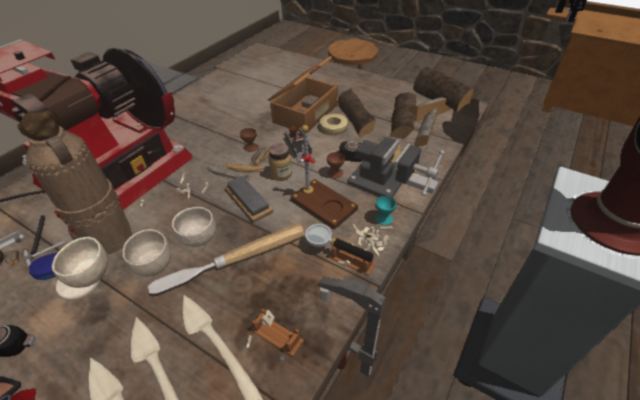

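View pics/top0.png

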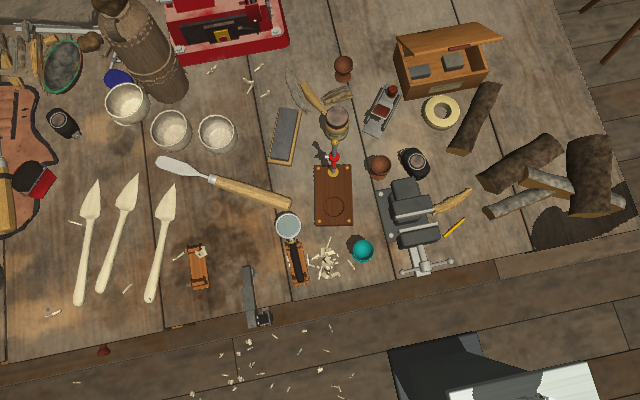

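The top view shows the red-brown cup at (379,165), with the vice in front at (408,210) and the tape at (413,162). The stand's seat is at (334,206), and the post with the red collar is at (333,155).

Candidates:
- **Cups:** (379,165) brown, which I choose. (344,65) is the room's cup, far behind, and (362,250) is turquoise.
- **Rests:** (296,262) holding the loupe is farthest right, so I choose it. (198,267) is the look-alike.

Next is a close crop to check these choices.

```bash
cat >h.py <<'E'
import cv2,numpy as np
from rig import *
def ray(n,u,v,p=None):
    p=p or camera_params(n); K=p["K"];R=np.array(p["R"]);t=np.array(p["t"])
    a=np.array([(u-K[0][2])/K[0][0],(v-K[1][2])/K[1][1],1.])
    if n=="wrist":
        r=np.hypot(a[0],a[1]); a=np.array([a[0]/r*np.sin(r),a[1]/r*np.sin(r),np.cos(r)]) if r>1e-9 else np.array([0,0,1.])
    return -R.T@t,R.T@a
def onz(n,u,v,z,p=None):
    c,d=ray(n,u,v,p); return c+d*(z-c[2])/d[2]
def tri(n1,a,n2,b,p1=None,p2=None):
    c1,d1=ray(n1,*a,p1);c2,d2=ray(n2,*b,p2)
    s=np.linalg.lstsq(np.c_[d1,-d2],c2-c1,rcond=None)[0]
    P,Q=c1+d1*s[0],c2+d2*s[1]; return (P+Q)/2,np.linalg.norm(P-Q)
def proj(n,X,p=None):
    p=p or camera_params(n);c=np.array(p["R"])@X+p["t"]
    if n=="wrist":
        r=np.hypot(c[0],c[1]);th=np.arctan2(r,c[2]);c=np.array([c[0]/r*th,c[1]/r*th,1])
    q=np.array(p["K"])@c;return q[:2]/q[2]
E
python3 - <<'E'
from h import *
a=cv2.imread("pics/top0.png")[130:290,265:440];b=cv2.imread("pics/scene0.png")[115:275,265:440]
o=[cv2.resize(x,None,fx=4.5,fy=4.5,interpolation=cv2.INTER_CUBIC)[:, :] for x in (a,b)]
cv2.imwrite("pics/ct.png",cv2.resize(a,(656,600),interpolation=cv2.INTER_CUBIC))
cv2.imwrite("pics/cs.png",cv2.resize(b,(656,600),interpolation=cv2.INTER_CUBIC))
for nm,u,v,z in(("cup",379,160,.057),("seat",334,206,.016),("lens",288,225,.039),("turq",363,250,.05),("roomcup",344,62,.05),("tape",413,160,.04)):print(nm,onz("top",u,v,z).round(3))
E
```

```text
cup [0.684 0.192 0.057]
seat [0.606 0.316 0.016]
lens [0.578 0.431 0.039]
turq [0.485 0.276 0.05 ]
roomcup [0.958 0.215 0.05 ]
tape [0.673 0.109 0.04 ]
```

View pics/ct.png

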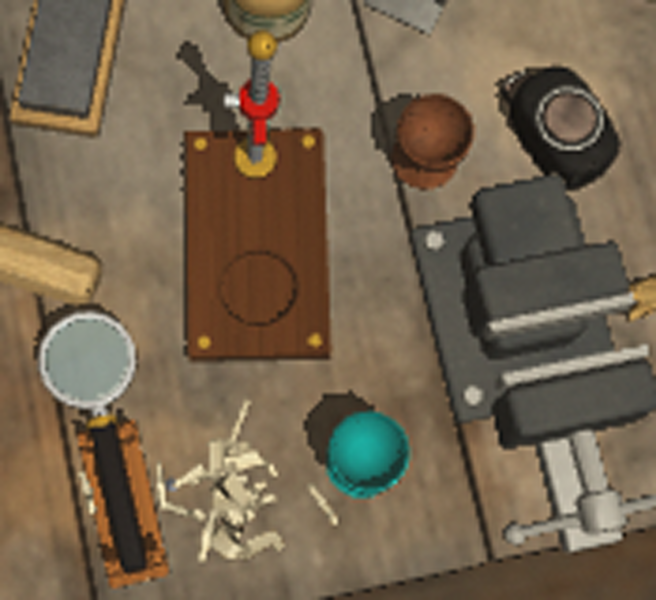

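View pics/cs.png

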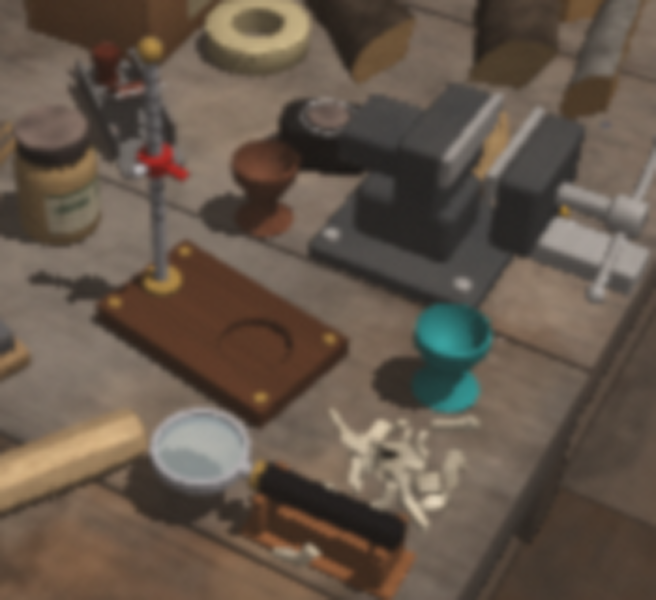

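The crops confirm the choices. In the top crop the brown cup's mouth is at (435,131), left of the tape and behind the vice. The seat ring is at (259,288), the lens at (88,358), the handle runs from (100,425) to (133,570), and the pointer tip is at (260,140). In the scene crop the cup mouth is at (265,157), the seat at (256,342), the lens at (201,447) and the pointer tip at (187,177).

```bash
python3 - <<'E'
from h import *
T=lambda x,y:(265+x/3.75-.4,130+y/3.75-.4)
S=lambda x,y:(265+x/3.75-.4,115+y/3.75-.4)
for nm,a,b in(("cup",(435,131),(265,157)),("seat",(259,288),(256,342)),("lens",(88,358),(201,447)),("knob",(262,46),(151,47)),("tip",(260,140),(187,177)),("collar",(260,100),(157,162)),("postbase",(257,158),(162,278))):
    P,e=tri("top",T(*a),"scene",S(*b));print(nm,P.round(4),e.round(4))
for nm,q,z in(("cup",(435,131),.057),("seat",(259,288),.016),("lens",(88,358),.044),("h1",(100,425),.048),("h2",(133,570),.048),("post",(257,158),.018)):print(nm,onz("top",*T(*q),z).round(4))
for nm,q,z in(("cup",(265,157),.057),("seat",(256,342),.016),("lens",(201,447),.044)):print("scene",nm,onz("scene",*S(*q),z).round(4))
# stand block corners (bolts not used), top z .016
for q in((185,132),(327,130),(329,356),(188,356)):print("corner",onz("top",*T(*q),.016).round(4))
# masks
im=cv2.cvtColor(cv2.imread("pics/top0.png"),cv2.COLOR_BGR2HSV);
for nm,lo,hi,R in(("red",(0,200,120),(6,255,255),(315,135,350,175)),("cup",(0,90,40),(14,230,200),(364,148,395,184))):
    m=np.zeros(im.shape[:2],np.uint8);x0,y0,x1,y1=R;m[y0:y1,x0:x1]=cv2.inRange(im,lo,hi)[y0:y1,x0:x1];ys,xs=np.nonzero(m);print(nm,len(xs),xs.min(),xs.max(),ys.min(),ys.max(),xs.mean(),ys.mean())
im=cv2.cvtColor(cv2.imread("pics/scene0.png"),cv2.COLOR_BGR2HSV)
m=cv2.inRange(im,(0,200,100),(8,255,255))[150:170,298:320];ys,xs=np.nonzero(m);print(len(xs),xs.min()+298,xs.max()+298,ys.min()+150,ys.max()+150, ys[xs==xs.max()]+150)
E
```

```text
cup [0.6704 0.1911 0.0593] 0.0016
seat [0.6041 0.3164 0.0158] 0.0021
lens [0.5761 0.4301 0.0406] 0.0029
knob [0.6873 0.3014 0.2113] 0.0018
tip [0.6639 0.3047 0.124 ] 0.0046
collar [0.6894 0.2996 0.1219] 0.0033
postbase [0.6886 0.3    0.02  ] 0.0012
cup [0.6719 0.1909 0.057 ]
seat [0.6051 0.3167 0.016 ]
lens [0.5768 0.4304 0.044 ]
h1 [0.5341 0.4307 0.048 ]
h2 [0.4455 0.4275 0.048 ]
post [0.6898 0.3    0.018 ]
scene cup [0.671  0.1885 0.057 ]
scene seat [0.6029 0.3165 0.016 ]
scene lens [0.573  0.4323 0.044 ]
corner [0.7175 0.3421 0.016 ]
corner [0.6999 0.251  0.016 ]
corner [0.553  0.2828 0.016 ]
corner [0.5711 0.3698 0.016 ]
red 69 329 338 152 167 333.7971014492754 159.20289855072463
cup 437 369 391 155 180 379.63157894736844 167.2288329519451Traceback (most recent call last):
  File "<stdin>", line 15, in <module>
    return umr_minimum(a, axis, None, out, keepdims, initial, where)
ValueError: zero-size array to reduction operation minimum which has no identity
```

```bash
python3 - <<'E'
from h import *
T=lambda x,y:(265+x/3.75-.4,130+y/3.75-.4)
S=lambda x,y:(265+x/3.75-.4,115+y/3.75-.4)
for nm,a,b in(("v1",(476,192),(343,117)),("v2",(558,178),(376,95)),("jaw",(490,325),(445,160)),("tapelogo",(570,118),(325,115))):
    P,e=tri("top",T(*a),"scene",S(*b));print(nm,P.round(4),e.round(4))
im=cv2.imread("pics/wrist0.png");print(state()["qpos"])
E
```

```text
v1 [0.6119 0.1886 0.1152] 0.0012
v2 [0.614  0.1353 0.0994] 0.0025
jaw [0.5324 0.2006 0.1193] 0.0025
tapelogo [0.669  0.1006 0.0382] 0.0005
[ 1.07649461  0.61572253 -0.01262961  1.42457649  0.0080765   1.10337166
 -0.04039029]
```

```bash
cat >>h.py <<'E'
from scipy.spatial.transform import Rotation as Ro
def tool():
    s=state();M=Ro.from_quat(s["tcp_rot"]).as_matrix();return np.array(s["tool_pos"]),M
def need(target,phi=None):
    p,M=tool();d=M.T@(np.array(target)-p);f=np.arctan2(M[1,0],M[0,0])
    print("tcp",p.round(4),"phi",f.round(4),"norm shift",(d/.15).round(4), "turn", None if phi is None else round(-((phi-f+np.pi)%(2*np.pi)-np.pi)/.5,4))
E
python3 - <<'E'
from h import *
p,M=tool();D=(np.array([.671,.19])-p[:2])/8;f=np.arctan2(M[1,0],M[0,0]);print(f)
for k in range(8):
    a=f+.5*k;print(k,(np.array([D@[np.cos(a),np.sin(a)],D@[np.sin(a),-np.cos(a)]])/.15).round(3))
E
```

```text
0.46787579586680594
0 [ 0.57 -0.43]
1 [ 0.707 -0.104]
2 [0.67  0.248]
3 [0.47  0.539]
4 [0.154 0.698]
5 [-0.2    0.686]
6 [-0.504  0.507]
7 [-0.685  0.203]
```

>>> servo_tool([
  [85, 0.57, -0.43, 0, -1],
  [85, 0.57, -0.43, 0, -1],
  [85, 0.57, -0.43, 0, -1],
  [85, 0.57, -0.43, 0, -1],
])

```text
time: 0.65
tool_pos: [0.3402, -0.4838, 0.2532]
tcp_rot: [0.885, 0.465, -0.0, -0.0]
contact_force: [-1.1, 0.5, -0.4]
opening: 0.0856
gripper_force: 0.0
```

>>> servo_tool([
  [85, 0.71, -0.1, 0, -1],
  [85, 0.71, -0.1, 0, -1],
  [85, 0.71, -0.1, 0, -1],
  [85, 0.71, -0.1, 0, -1],
])

```text
time: 1.15
tool_pos: [0.3878, -0.3885, 0.2531]
tcp_rot: [0.744, 0.668, -0.0, -0.0]
contact_force: [-0.2, -0.2, 0.1]
opening: 0.0849
gripper_force: 0.0
```

>>> servo_tool([
  [85, 0.67, 0.25, 0, -1],
  [85, 0.67, 0.25, 0, -1],
  [85, 0.67, 0.25, 0, -1],
  [85, 0.67, 0.25, 0, -1],
])

```text
time: 1.65
tool_pos: [0.4354, -0.293, 0.253]
tcp_rot: [0.556, 0.831, -0.0, -0.0]
contact_force: [-0.4, -0.5, 0.3]
opening: 0.0851
gripper_force: 0.0
```

>>> servo_tool([
  [85, 0.47, 0.54, 0, -1],
  [85, 0.47, 0.54, 0, -1],
  [85, 0.47, 0.54, 0, -1],
  [85, 0.47, 0.54, 0, -1],
])

```text
time: 2.15
tool_pos: [0.483, -0.197, 0.2529]
tcp_rot: [0.334, 0.943, -0.0, -0.0]
contact_force: [-0.7, -0.5, -0.4]
opening: 0.0851
gripper_force: 0.0
```

>>> servo_tool([
  [85, 0.15, 0.7, 0, -1],
  [85, 0.15, 0.7, 0, -1],
  [85, 0.15, 0.7, 0, -1],
  [85, 0.15, 0.7, 0, -1],
])

```text
time: 2.65
tool_pos: [0.5311, -0.1011, 0.2527]
tcp_rot: [0.091, 0.996, -0.0, -0.001]
contact_force: [0.2, -0.7, -0.3]
opening: 0.0851
gripper_force: 0.0
```

>>> servo_tool([
  [85, -0.2, 0.69, 0, -1],
  [85, -0.2, 0.69, 0, -1],
  [85, -0.2, 0.69, 0, -1],
  [85, -0.2, 0.69, 0, -1],
])

```text
time: 3.15
tool_pos: [0.5788, -0.0045, 0.2526]
tcp_rot: [-0.158, 0.987, -0.0, -0.001]
contact_force: [-0.5, -1.1, -0.5]
opening: 0.0854
gripper_force: 0.0
```

>>> servo_tool([
  [85, -0.5, 0.51, 0, -1],
  [85, -0.5, 0.51, 0, -1],
  [85, -0.5, 0.51, 0, -1],
  [85, -0.5, 0.51, 0, -1],
])

```text
time: 3.65
tool_pos: [0.6256, 0.092, 0.2525]
tcp_rot: [-0.398, 0.917, -0.001, -0.001]
contact_force: [0.7, -1.3, 0.7]
opening: 0.0849
gripper_force: 0.0
```

>>> servo_tool([
  [62, -0.68, 0.2, 0, -1],
  [62, -0.68, 0.2, 0, -1],
  [62, -0.68, 0.2, 0, -1],
  [62, -0.68, 0.2, 0, -1],
])

```text
time: 4.15
tool_pos: [0.6729, 0.1874, 0.2527]
tcp_rot: [-0.613, 0.79, -0.001, -0.001]
contact_force: [0.2, -0.7, 0.8]
opening: 0.0619
gripper_force: 0.0
```

```bash
python3 - <<'E'
from h import *
p=camera_params("wrist");im=read_camera("wrist");cv2.imwrite("pics/w1.png",im[:,:,::-1])
np.savez("w1.npz",K=p["K"],R=p["R"],t=p["t"])
print(state()["qpos"],tool()[0]);need([.671,.19,.1]);print(proj("wrist",np.array([.671,.19,.057]),p),proj("wrist",np.array([.6045,.3165,.016]),p),(-np.array(p["R"]).T@p["t"]))
E
```

```text
[ 0.14132746  0.87234247 -1.00785749  1.24123233  0.71981006  1.39276837
  2.08038365] [0.67290991 0.18700692 0.25297919]
tcp [0.6729 0.187  0.253 ] phi -1.8234 norm shift [-0.0182  0.0177  1.0198] turn None
[318.38706844 181.00334706] [390.90816072 252.47980843] [0.65371875 0.11413362 0.37273676]
```

View pics/w1.png

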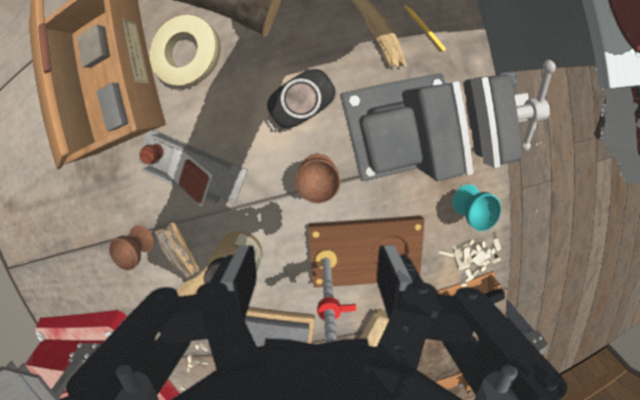

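In the wrist view the mouth of the cup is at (318,181), where I predicted it (318.4,181.0). The tape is at (300,97), the seat about (394,248) and the post at (328,290). Next I go down.

>>> servo_tool([
  [60, -0.018, 0.018, 0.3, 0],
  [60, -0.018, 0.018, 0.6, 0],
  [60, -0.018, 0.018, 0.9, 0],
  [60, -0.018, 0.018, 0.9, 0],
])

```text
time: 4.7
tool_pos: [0.669, 0.1885, 0.1143]
tcp_rot: [-0.614, 0.79, -0.0, -0.004]
contact_force: [-0.2, 0.6, -0.6]
opening: 0.0597
gripper_force: 0.0
```

```bash
python3 - <<'E'
from h import *
p=camera_params("wrist");im=read_camera("wrist");cv2.imwrite("pics/w2.png",im[100:400,100:540,::-1])
print(state()["qpos"].round(2) if hasattr(state()["qpos"],"round") else state()["qpos"],state()["contact_force"]);need([.671,.19,.049]);print(proj("wrist",np.array([.671,.19,.057]),p))
hsv=cv2.cvtColor(im,cv2.COLOR_RGB2HSV);u,v=proj("wrist",np.array([.671,.19,.057]),p)
m=cv2.inRange(hsv,(0,110,30),(14,230,220));yy,xx=np.mgrid[:400,:640];m[(xx-u)**2+(yy-v)**2>65**2]=0
c=max(cv2.findContours(m,0,2)[0],key=cv2.contourArea);print(cv2.boundingRect(c),cv2.minEnclosingCircle(c),cv2.contourArea(c))
print("edges",[proj("wrist",np.array([.671+dx,.19+dy,.057]),p).round(1) for dx,dy in((.024,0),(-.024,0),(0,.024),(0,-.024))])
E
```

```text
[ 0.13  1.   -0.94  1.39  0.83  1.17  1.98] [ 0.33389622 -0.67220453  0.29084432]
tcp [0.6704 0.1904 0.1177] phi -1.8199 norm shift [ 0.0008 -0.0049  0.4579] turn None
[312.87188953 234.52751641]
(275, 182, 73, 63) ((309.1498107910156, 220.4884033203125), 39.027103424072266) 1926.0
edges [array([276.3, 242.9]), array([350.4, 225.6]), array([322.1, 266.9]), array([302.9, 198.9])]
```

View pics/w2.png

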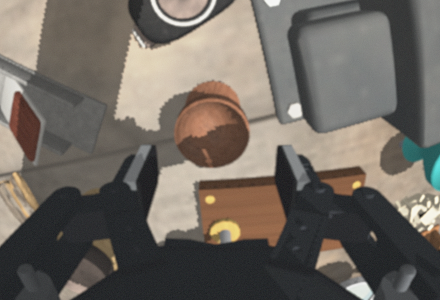

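Seen in full-frame pixels, the cup's mouth is at about (312,231), centred between the pads to within 1–2 mm. I descend and grip.

>>> servo_tool([
  [60, 0.006, -0.005, 0.2, 0],
  [60, 0.006, -0.005, 0.4, 0],
  [60, 0.006, -0.005, 0.46, 0],
  [60, 0.006, -0.005, 0.46, 0],
  [30, 0.006, -0.005, 0.46, 0],
  [30, 0.006, -0.005, 0.46, 0],
  [30, 0.006, -0.005, 0.46, 0],
  [30, 0.006, -0.005, 0.46, 0],
  [30, 0.006, -0.005, 0.46, 0],
])

```text
time: 5.88
tool_pos: [0.6723, 0.1925, 0.0522]
tcp_rot: [-0.615, 0.788, -0.0, 0.002]
contact_force: [0.1, -0.8, 7.5]
opening: 0.0457
gripper_force: 61.3
```

>>> servo_tool([
  [30, 0, 0, -0.2, 0],
  [30, 0, 0, -0.5, 0],
  [30, 0, 0, -0.8, 0],
  [30, 0, 0, -0.8, 0],
])

```text
time: 6.38
tool_pos: [0.6725, 0.1937, 0.1749]
tcp_rot: [-0.616, 0.788, -0.001, 0.005]
contact_force: [0.0, 0.6, -1.0]
opening: 0.0457
gripper_force: 61.5
```

```bash
python3 - <<'E'
from h import *
im=read_camera("scene");s=state();print(s["opening"],s["gripper_force"],s["contact_force"]);p,M=tool();print(p,proj("scene",p));u,v=proj("scene",p).astype(int)
a=im[v-60:v+80,u-80:u+80];a=cv2.resize(a,(640,560),interpolation=cv2.INTER_CUBIC)
cv2.imwrite("pics/s2.png",a[:,:,::-1]);print(u-80,v-60);need([.57,.25,.2])
E
```

```text
0.04633675025128495 61.46023037843406 [-0.63423603 -0.51232088 -0.74256603]
[0.67150166 0.19244978 0.1719392 ] [334.84938505 120.56013752]
254 60
tcp [0.6715 0.1924 0.1719] phi -1.8153 norm shift [-0.209   0.7488 -0.189 ] turn None
```

View pics/s2.png

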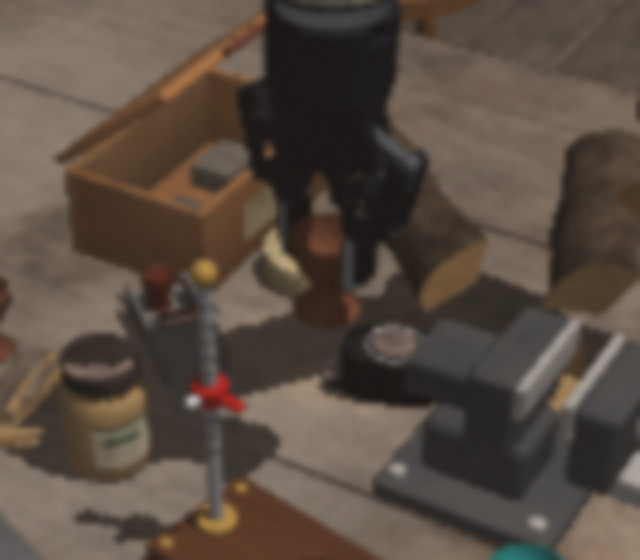

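The cup hangs upright in the jaws (foot at crop (327,308)). I'll carry it over the front of the stand and turn so the knuckles stay off the pointer.

>>> servo_tool([
  [30, 0.04, 0.15, -0.13, 0.3],
  [30, 0.08, 0.3, -0.13, 0.65],
  [30, 0.11, 0.45, -0.13, 1],
  [30, 0.11, 0.45, -0.13, 1],
])

```text
time: 6.92
tool_pos: [0.5996, 0.1918, 0.1881]
tcp_rot: [-0.403, 0.915, -0.001, -0.001]
contact_force: [-0.1, -0.3, -1.0]
opening: 0.046
gripper_force: 61.5
```

>>> servo_tool([
  [30, -0.2, 0.18, 0, 0.3],
  [30, -0.4, 0.36, 0, 0.65],
  [30, -0.58, 0.54, 0, 1],
  [30, -0.58, 0.54, 0, 1],
])

```text
time: 7.42
tool_pos: [0.5992, 0.3156, 0.1882]
tcp_rot: [-0.166, 0.986, 0.002, -0.0]
contact_force: [-1.2, 0.4, -0.5]
opening: 0.0453
gripper_force: 61.5
```

>>> servo_tool([
  [30, 0, 0, 0, 0.35],
  [30, 0, 0, 0, 0.7],
  [30, 0, 0, 0, 1],
  [30, 0, 0, 0, 1],
])

```text
time: 7.92
tool_pos: [0.6017, 0.3092, 0.188]
tcp_rot: [0.086, 0.996, -0.001, -0.0]
contact_force: [-0.0, 0.3, 0.3]
opening: 0.0457
gripper_force: 61.5
```

```bash
python3 - <<'E'
from h import *
need([.6045,.3165,.09],2.95);print(np.round(state()["qpos"],2))
E
```

```text
tcp [0.6017 0.3092 0.188 ] phi 2.9698 norm shift [-0.0099  0.0524  0.6531] turn 0.0396
[-0.19  0.79 -0.62  1.4   0.48  1.1   0.51]
```

>>> servo_tool([
  [30, -0.01, 0.05, 0.2, 0],
  [30, -0.01, 0.05, 0.4, 0],
  [30, -0.01, 0.05, 0.62, 0],
  [30, -0.01, 0.05, 0.62, 0],
  [30, -0.01, 0.05, 0.62, 0],
])

```text
time: 8.55
tool_pos: [0.6045, 0.3181, 0.0968]
tcp_rot: [0.086, 0.996, 0.001, 0.001]
contact_force: [-1.0, 0.3, 0.4]
opening: 0.0457
gripper_force: 61.5
```

```bash
python3 - <<'E'
from h import *
need([.6045,.3165,.058],2.95)
a=read_camera("scene")[130:230,275:365];b=read_camera("top")[150:250,290:380]
f=lambda x:cv2.resize(x,None,fx=4.4,fy=5.2,interpolation=cv2.INTER_CUBIC)
o=np.hstack([cv2.resize(x,(396,440),interpolation=cv2.INTER_CUBIC) for x in(a,b)])
cv2.imwrite("pics/m1.png",o[:,:,::-1])
p=tool()[0]
for z in(-.049,0):print(proj("scene",p+[0,0,z]),proj("top",p+[0,0,z]))
E
```

```text
tcp [0.6045 0.3181 0.0968] phi 2.9688 norm shift [-0.0017 -0.0111  0.259 ] turn 0.0376
[331.91401035 196.64960507] [333.22340877 203.42731982]
[332.03999841 181.6606408 ] [333.68658602 198.04602243]
```

View pics/m1.png

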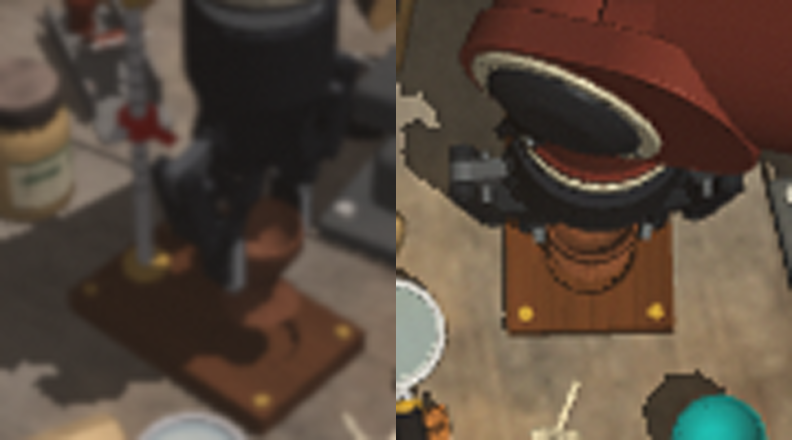

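The top half shows the foot centred over the seat ring sideways (both about x=590 in the montage). In the scene half, the right edge of the bowl is at about (302,235). I'll measure that edge numerically.

```bash
python3 - <<'E'
from h import *
A=np.mean([read_camera("scene").astype(float) for _ in range(2)],0)
I=cv2.imread("pics/scene0.png")[:,:,::-1].astype(float)
print("now");[print(r,[int(x) for x in (A[r,326:352,0]-A[r,326:352,2])]) for r in range(176,206,2)]
print("start");[print(r,[int(x) for x in (I[r,322:350,0]-I[r,322:350,2])]) for r in range(151,180,3)]
print("start cup proj",proj("scene",np.array([.671,.19,.057])),proj("scene",np.array([.671,.19,.0])))
p=tool()[0];print("exp rim right edge",p,[proj("scene",np.array([p[0],p[1],z])) for z in(.105,.048)])
E
```

```text
now
176 [9, 5, 3, 3, 3, 9, 16, 20, 23, 25, 25, 24, 22, 19, 15, 11, 5, 1, 0, 3, 10, 12, 12, 10, 8, 9]
178 [8, 5, 2, 3, 6, 14, 21, 24, 25, 25, 25, 25, 24, 24, 23, 24, 21, 9, 2, 4, 9, 10, 8, 5, 5, 7]
180 [1, 2, 2, 2, 8, 19, 24, 24, 25, 25, 26, 28, 29, 26, 24, 23, 26, 26, 12, 8, 8, 6, 5, 5, 4, 5]
182 [2, 2, 1, 4, 14, 23, 27, 28, 35, 43, 45, 44, 41, 35, 27, 24, 30, 33, 18, 16, 16, 10, 5, 4, 4, 4]
184 [2, 1, 1, 2, 12, 30, 37, 42, 53, 56, 54, 51, 45, 40, 36, 39, 42, 32, 22, 20, 18, 15, 13, 10, 7, 5]
186 [3, 1, 0, 2, 21, 49, 59, 61, 61, 61, 59, 55, 54, 52, 48, 41, 31, 26, 23, 23, 23, 22, 21, 20, 19, 17]
188 [2, 0, 0, 1, 12, 31, 42, 44, 44, 42, 40, 38, 36, 34, 30, 27, 25, 24, 23, 24, 25, 24, 23, 23, 22, 23]
190 [1, 1, 0, 0, 6, 18, 23, 24, 24, 25, 25, 25, 23, 23, 22, 23, 23, 23, 24, 24, 24, 24, 25, 25, 25, 24]
192 [1, 0, 0, 0, 6, 16, 21, 22, 22, 21, 20, 21, 25, 26, 24, 23, 23, 23, 24, 24, 24, 24, 24, 25, 25, 24]
194 [3, 1, 1, 2, 8, 16, 21, 21, 21, 21, 22, 30, 41, 47, 44, 33, 26, 23, 24, 25, 24, 25, 24, 25, 24, 25]
196 [16, 14, 15, 19, 22, 23, 24, 23, 24, 26, 34, 49, 57, 59, 59, 56, 46, 38, 31,
[... 1117 characters left out ...]
25, 27, 26, 27, 26, 26, 27, 27, 29]
169 [13, 12, 13, 12, 12, 12, 14, 16, 17, 19, 21, 21, 21, 22, 21, 20, 24, 33, 34, 31, 29, 27, 28, 28, 29, 29, 30, 29]
172 [13, 13, 13, 13, 14, 16, 20, 23, 23, 24, 26, 25, 25, 27, 31, 36, 46, 54, 58, 58, 52, 40, 32, 29, 29, 29, 30, 30]
175 [13, 12, 13, 13, 12, 14, 16, 21, 24, 25, 28, 33, 44, 52, 55, 56, 59, 60, 59, 55, 42, 31, 28, 29, 29, 29, 29, 27]
178 [23, 23, 22, 21, 20, 20, 21, 20, 19, 20, 22, 24, 28, 28, 29, 27, 25, 25, 24, 24, 23, 22, 23, 23, 24, 22, 17, 9]
start cup proj [334.9882473 156.764963 ] [334.75184833 172.91440538]
exp rim right edge [0.60437231 0.31846758 0.0975722 ] [array([332.18415187, 179.34815973]), array([332.03161277, 196.87219325])]
```

>>> servo_tool([
  [30, -0.006, -0.004, 0.1, 0],
  [30, -0.006, -0.004, 0.16, 0],
  [30, -0.006, -0.004, 0.2, 0],
  [30, -0.006, -0.004, 0.23, 0],
  [30, -0.006, -0.004, 0.23, 0],
])

```text
time: 9.38
tool_pos: [0.607, 0.3171, 0.0643]
tcp_rot: [0.087, 0.996, 0.001, 0.003]
contact_force: [0.7, -1.2, 11.5]
opening: 0.0455
gripper_force: 62.5
```

```bash
python3 - <<'E'
from h import *
for _ in range(2):
    need([.6045,.3170,.057]);read_camera("top");print(state()["contact_force"])
E
```

```text
tcp [0.607  0.3171 0.0643] phi 2.9668 norm shift [ 0.0167 -0.0039  0.0484] turn None
[ 1.12865363 -2.36522665 10.4056533 ]
tcp [0.607  0.3171 0.0643] phi 2.9669 norm shift [ 0.0164 -0.0038  0.0486] turn None
[-0.02758409 -2.70357213 10.8917784 ]
```

>>> servo_tool([
  [30, 0, -0.006, 0, 0],
  [30, 0, -0.012, 0, 0],
  [30, 0, -0.012, 0, 0],
])

```text
time: 9.85
tool_pos: [0.6066, 0.3169, 0.0646]
tcp_rot: [0.087, 0.996, 0.002, 0.003]
contact_force: [1.3, -0.2, 9.1]
opening: 0.046
gripper_force: 62.4
```

>>> servo_tool([
  [30, -0.006, 0, 0, 0],
  [30, -0.012, 0, 0, 0],
  [30, -0.012, 0, 0, 0],
])

```text
time: 10.22
tool_pos: [0.6074, 0.3168, 0.0641]
tcp_rot: [0.087, 0.996, 0.002, 0.002]
contact_force: [0.1, 0.7, 9.6]
opening: 0.0454
gripper_force: 62.4
```

```bash
python3 - <<'E'
from h import *
A=read_camera("top");B=read_camera("scene");s=state();print(s["contact_force"],tool()[0])
o=np.hstack([cv2.resize(x,(396,440),interpolation=cv2.INTER_CUBIC) for x in(B[170:225,300:349.5.__int__()],A[185:240,310:359])])
cv2.imwrite("pics/m2.png",o[:,:,::-1])
E
```

```text
[0.16441677 0.35534577 8.46633514] [0.60736845 0.31686655 0.06417044]
```

View pics/m2.png

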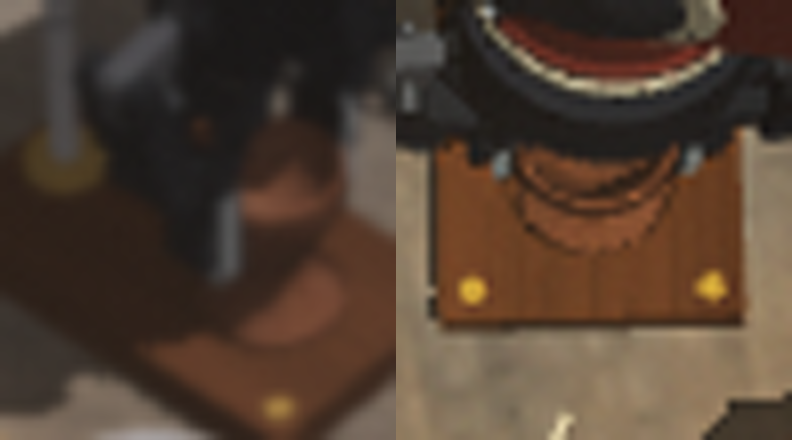

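The scene half shows the foot's visible ellipse with its right edge at (342,295) and its bottom at y≈345. In the top half the foot's lower edge is at y≈248, midway between the bolts at x=473 and x=711, so it is centred. I still need to determine whether it is in the seat or on the rim.

```bash
python3 - <<'E'
from h import *
A=read_camera("scene").astype(float)
th=np.linspace(0,2*np.pi,181)
def ell(c,r,z,n="scene"):
    P=np.array([proj(n,np.array([c[0]+r*np.cos(t),c[1]+r*np.sin(t),z])) for t in th]);return P
for nm,r,z in(("foot seated",.022,.010),("foot on rim",.022,.018),("ring",.024,.016),("rim seated",.024,.065),("rim onrim",.024,.073)):
    P=ell((.6045,.3168),r,z);i=P[:,0].argmax();j=P[:,1].argmax();Q=ell((.6045,.3168),r,z,"top");print(nm,"right",P[i].round(1),"bottom",P[j].round(1),"top-bottom",Q[Q[:,1].argmax()].round(1))
I=cv2.imread("pics/scene0.png")[:,:,::-1].astype(float)
print("cols u=334,338: G values rows 200-218 now/start")
for u in(330,334,338):print(u,A[200:220,u,0].astype(int).tolist(),I[200:220,u,0].astype(int).tolist())
for r in(176,178,180,182,184,186,188,190,192):print(r,(A[r,334:350,0]-A[r,334:350,2]).astype(int).tolist())
E
```

```text
foot seated right [341.  207.4] bottom [332.2 213.7] top-bottom [333.6 216.2]
foot on rim right [341.1 205.2] bottom [332.2 211.5] top-bottom [333.7 215.5]
ring right [341.9 205.8] bottom [332.2 212.7] top-bottom [333.7 216.5]
rim seated right [342.4 191.5] bottom [332.3 198.4] top-bottom [334.2 211.9]
rim onrim right [342.5 189. ] bottom [332.3 195.9] top-bottom [334.3 211.1]
cols u=334,338: G values rows 200-218 now/start
330 [54, 54, 53, 52, 51, 51, 54, 54, 58, 67, 83, 92, 86, 79, 87, 93, 95, 97, 99, 101] [69, 67, 83, 88, 89, 89, 89, 88, 88, 89, 91, 91, 90, 89, 89, 90, 92, 95, 96, 97]
334 [53, 52, 50, 50, 52, 59, 69, 87, 99, 105, 111, 113, 107, 86, 86, 90, 92, 93, 97, 121] [61, 61, 81, 90, 91, 90, 91, 90, 90, 88, 87, 88, 91, 90, 89, 88, 89, 90, 95, 117]
338 [53, 57, 73, 90, 104, 111, 112, 113, 115, 116, 116, 109, 90, 87, 90, 90, 90, 90, 91, 93] [74, 59, 52, 63, 82, 89, 91, 92, 90, 91, 90, 89, 87, 87, 87, 88, 87, 88, 87, 89]
176 [3, 2, 3, 3, 2, 3, 2, 3, 3, 1, 1, 1, 4, 8, 9, 7]
178 [5, 7, 6, 3, 3, 3, 3, 2, 2, 3, 1, 2, 6, 10, 8, 5]
180 [7, 7, 5, 4, 3, 3, 3, 3, 2, 2, 2, 5, 7, 6, 6, 5]
182 [16, 13, 7, 5, 4, 4, 3, 3, 1, 1, 7, 16, 16, 11, 5, 4]
184 [20, 17, 12, 10, 8, 6, 6, 3, 2, 2, 10, 17, 18, 16, 13, 10]
186 [25, 25, 24, 23, 21, 19, 12, 6, 2, 2, 13, 21, 23, 22, 21, 20]
188 [25, 25, 26, 25, 25, 23, 22, 21, 19, 12, 17, 22, 25, 24, 23, 23]
190 [26, 31, 34, 30, 26, 23, 22, 26, 29, 17, 20, 23, 23, 24, 25, 24]
192 [45, 49, 46, 41, 34, 28, 29, 36, 35, 23, 22, 25, 25, 25, 25, 26]
```

The rim's right extremity lies at row ≈192 (predicted 191.5 if seated, 189 if on the rim), and the foot's lower edge in the top view is at 216.0 (predicted 216.2 if seated). The tool is also laterally constrained, so the cup is seated. I ease the pressure and release.

>>> servo_tool([
  [30, 0.006, 0.006, -0.01, 0],
  [60, 0.006, 0.006, -0.01, 0],
  [60, 0.006, 0.006, -0.01, 0],
  [60, 0.006, 0.006, -0.01, 0],
  [60, 0.006, 0.006, -0.01, 0],
])

```text
time: 11.0
tool_pos: [0.605, 0.316, 0.0624]
tcp_rot: [0.087, 0.996, -0.0, -0.0]
contact_force: [-0.6, 0.6, -0.1]
opening: 0.0596
gripper_force: 0.0
```

>>> servo_tool([
  [60, 0, 0, -0.2, 0],
  [60, 0, 0, -0.5, 0],
  [60, 0, 0, -0.9, 0],
  [60, 0, 0, -0.9, 0],
])

```text
time: 11.5
tool_pos: [0.6073, 0.3189, 0.2044]
tcp_rot: [0.087, 0.996, 0.004, 0.005]
contact_force: [-0.0, 0.0, -1.1]
opening: 0.0596
gripper_force: 0.0
```

```bash
python3 - <<'E'
from h import *
print(tool()[0]);p=camera_params("wrist");W=read_camera("wrist");S=read_camera("scene");
np.savez("w3.npz",W=W,S=S,K=p["K"],R=p["R"],t=p["t"])
u,v=proj("wrist",np.array([.6045,.3165,.065]),p);print("pred mouth wrist",u,v)
A=S.astype(float)
for r in range(178,200,2):print(r,(A[r,316:348,0]-A[r,316:348,2]).astype(int).tolist())
u,v=int(u),int(v);a=cv2.resize(W[max(0,v-60):v+60,u-80:u+80],(440,330),interpolation=cv2.INTER_CUBIC);b=cv2.resize(S[160:235,280:380],(440,330),interpolation=cv2.INTER_CUBIC)
cv2.imwrite("pics/m3.png",np.vstack([a,b])[:600,:,::-1]);print(max(0,v-60),u-80)
E
```

```text
[0.60728733 0.31885704 0.20435559]
pred mouth wrist 311.8012352724129 189.79556067393779
178 [12, 12, 11, 11, 11, 10, 10, 11, 11, 10, 11, 11, 11, 11, 11, 12, 12, 13, 11, 11, 11, 11, 12, 13, 13, 12, 11, 11, 11, 10, 11, 11]
180 [17, 15, 12, 12, 11, 11, 11, 11, 10, 11, 11, 11, 11, 10, 12, 13, 14, 14, 15, 18, 17, 17, 17, 19, 20, 21, 21, 20, 20, 18, 14, 9]
182 [27, 27, 29, 35, 33, 25, 17, 12, 13, 13, 14, 14, 16, 19, 21, 23, 24, 23, 23, 23, 23, 22, 22, 22, 21, 18, 18, 20, 20, 22, 20, 12]
184 [47, 48, 49, 49, 49, 47, 43, 37, 30, 26, 24, 23, 24, 24, 23, 24, 24, 24, 25, 24, 25, 24, 23, 23, 23, 23, 23, 23, 22, 21, 19, 17]
186 [49, 47, 48, 49, 49, 49, 50, 49, 47, 43, 37, 33, 35, 36, 37, 37, 37, 35, 32, 27, 25, 25, 26, 25, 26, 25, 24, 23, 24, 23, 23, 23]
188 [46, 49, 49, 49, 49, 48, 48, 47, 45, 44, 45, 46, 47, 46, 44, 41, 42, 41, 37, 30, 26, 24, 24, 25, 27, 27, 25, 24, 24, 24, 25, 24]
190 [40, 48, 51, 51, 51, 50, 48, 44, 45, 49, 51, 52, 54, 51, 50, 48, 47, 44, 42, 39, 36, 30, 28, 25, 24, 27, 32, 26, 24, 24, 24, 24]
192 [45, 50, 51, 51, 50, 50, 48, 46, 50, 54, 57, 58, 60, 60, 60, 59, 56, 54, 51, 48, 44, 40, 34, 28, 23, 27, 35, 29, 25, 24, 25, 24]
194 [35, 47, 51, 51, 51, 49, 43, 39, 47, 54, 58, 60, 62, 63, 65, 65, 64, 60, 56, 53, 49, 44, 38, 30, 29, 32, 28, 25, 24, 25, 25, 25]
196 [52, 53, 53, 51, 50, 50, 46, 33, 31, 41, 52, 57, 59, 60, 63, 63, 62, 60, 59, 57, 54, 51, 48, 47, 41, 35, 35, 35, 31, 28, 25, 26]
198 [53, 52, 50, 40, 33, 31, 29, 24, 21, 23, 27, 32, 38, 44, 48, 52, 53, 53, 53, 52, 49, 45, 39, 33, 34, 40, 45, 48, 46, 43, 38, 34]
129 231
```

View pics/m3.png

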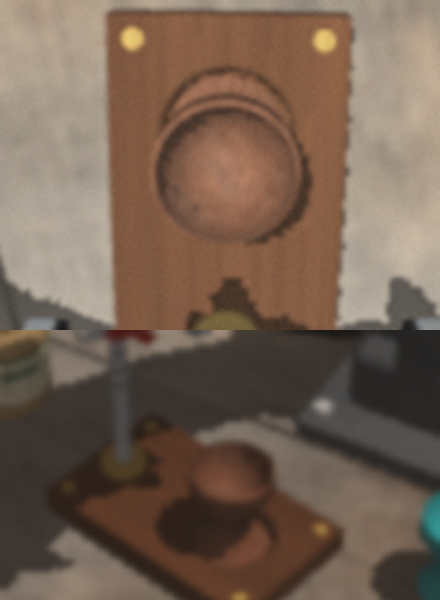

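The wrist view shows the cup upright in the seat, with the ring visible round the foot and the mouth at crop (228,170), about 1 mm from the prediction. The cup is placed. Now the pointer height and the loupe pose.

```bash
python3 - <<'E'
from h import *
from scipy.optimize import brentq
I=cv2.imread("pics/scene0.png").astype(int)[:,:,::-1];T=cv2.imread("pics/top0.png").astype(int)[:,:,::-1]
post=np.array([.6885,.300]);ax=np.array([.982,-.19]);tip=post-.028*ax
def red(im,x0,x1,y0,y1):
    m=((im[...,0]>110)&(im[...,0]>2*im[...,1]+20)&(im[...,0]>2*im[...,2]+20)).astype(np.uint8);k=np.zeros_like(m);k[y0:y1,x0:x1]=m[y0:y1,x0:x1];return k
k=red(I,295,325,145,175);ys,xs=np.nonzero(k)
for y in range(150,170):
    if k[y].any():print(y,np.nonzero(k[y])[0].tolist())
k2=red(T,315,350,135,180);ys2,xs2=np.nonzero(k2);
for y in range(145,172):
    if k2[y].any():print("T",y,np.nonzero(k2[y])[0].tolist())
zs=lambda xy,v,n="scene":brentq(lambda z:proj(n,np.array([*xy,z]))[1]-v,-.05,.4)
print("knob z",zs(post,115+47/3.75-.37),"base z",zs(post,115+278/3.75-.37),"collar",zs(post,115+162/3.75-.37),"tip",zs(tip,115+177/3.75-.37),"tip px",proj("scene",np.array([*tip,.12])))
print("T tip z",zs(tip,166.97,"top"),"knob",zs(post,130+46/3.75-.37,"top"))
E
```

```text
154 [309]
155 [309, 310]
156 [302, 303, 308, 309, 310]
157 [302, 303, 304, 305, 306, 307, 308, 309, 310]
158 [304, 305, 306, 307, 308, 309, 310]
159 [305, 306, 307, 308, 309, 310, 311, 312]
160 [309, 310, 311, 312, 313]
161 [311, 312, 313, 314]
162 [313]
T 152 [337]
T 153 [329, 337, 338]
T 154 [329, 330, 337, 338]
T 155 [329, 330, 336, 337, 338]
T 156 [329, 330, 331, 336, 337, 338]
T 157 [329, 330, 331, 332, 335, 336, 337, 338]
T 158 [329, 330, 331, 332, 333, 334, 335, 336, 337, 338]
T 159 [330, 331, 332, 333, 334, 335, 336, 337]
T 160 [331, 332, 333, 334, 335, 336]
T 161 [332, 333, 334, 335]
T 162 [333, 334, 335]
T 163 [333, 334, 335]
T 164 [333, 334, 335]
T 165 [333, 334, 335]
T 166 [333, 334, 335]
T 167 [333, 334, 335]
T 168 [333]
knob z 0.209657243867716 base z 0.01972304275364597 collar 0.12177337652505406 tip 0.12457809098844358 tip px [314.49393068 163.32938707]
T tip z 0.13856156596532196 knob 0.20966221280175507
```

```bash
python3 - <<'E'
from h import *
need([.49,.4285,.25],3.14159)
T=cv2.imread("pics/top0.png").astype(int)[:,:,::-1]
# handle: dark pixels near rest
m=(T.max(2)<60).astype(np.uint8);k=np.zeros_like(m);k[238:288,284:312]=m[238:288,284:312]
c=max(cv2.findContours(k,0,2)[0],key=cv2.contourArea);r=cv2.minAreaRect(c);print(r)
P=c[:,0,:].astype(float);vx,vy,x0,y0=cv2.fitLine(c,2,0,.01,.01).ravel();
t=((P-[x0,y0])@[vx,vy]);a,b=[np.array([x0,y0])+s*np.array([vx,vy]) for s in(t.min(),t.max())]
A,B=[onz("top",*q,.046)[:2] for q in(a,b)];print(A,B,np.linalg.norm(A-B),np.arctan2(*(A-B)[::-1]))
# lens circle: bright ring
g=cv2.GaussianBlur(cv2.cvtColor(T.astype(np.uint8),cv2.COLOR_RGB2GRAY),(3,3),0)[205:245,268:308]
print([ (x+268,y+205,r) for x,y,r in cv2.HoughCircles(cv2.resize(g,None,fx=4,fy=4,interpolation=2),3,1,50,param1=100,param2=20,minRadius=40,maxRadius=65)[0][:1]/4])
E
```

```text
tcp [0.6052 0.316  0.1983] phi 2.9678 norm shift [ 0.8855  0.606  -0.3452] turn -0.3475
((296.1470947265625, 262.5882568359375), (39.53330612182617, 7.761139392852783), 75.96376037597656)
[0.53308848 0.42856684] [0.44486353 0.42900731] 0.08822605542520955 -0.004992469721993793
[(np.float32(288.125), np.float32(225.625), np.float32(13.0))]
```

>>> servo_tool([
  [60, 0.25, 0.2, 0, -0.1],
  [50, 0.55, 0.4, 0, -0.2],
  [40, 0.853, 0.61, 0, -0.35],
  [40, 0.853, 0.61, 0, -0.35],
  [40, 0.853, 0.61, 0, -0.35],
])

```text
time: 12.22
tool_pos: [0.4949, 0.4272, 0.1959]
tcp_rot: [-0.001, 1.0, -0.002, -0.001]
contact_force: [0.9, -0.6, -0.8]
opening: 0.0399
gripper_force: 0.0
```

```bash
python3 - <<'E'
from h import *
need([.495,.429,.043],3.14159);p=camera_params("wrist");W=read_camera("wrist");need([.495,.429,.043],3.14159)
cv2.imwrite("pics/w4.png",W[:,:,::-1]);W=W.astype(int)
pr=lambda x,y,z:proj("wrist",np.array([x,y,z]),p)
print("lens pred",pr(.5765,.4305,.044),"handle ends",pr(.535,.429,.048),pr(.443,.429,.048),"rest",pr(.49,.429,.038))
m=(W.max(2)<62).astype(np.uint8);u,v=pr(.49,.429,.048);
for x in(.46,.49,.51,.525):
    u,v=pr(x,.429,.048);r=W[int(round(v)),int(u)-40:int(u)+40].max(1);print(x,u,v,r.tolist())
g=cv2.medianBlur(cv2.cvtColor(W.astype(np.uint8),cv2.COLOR_RGB2GRAY),3);u,v=pr(.5765,.4305,.044).astype(int)
x0,y0=u-90,max(0,v-90);c=cv2.HoughCircles(g[y0:v+90,x0:u+90],3,1,60,param1=100,param2=15,minRadius=25,maxRadius=60)
print(None if c is None else (c[0][:3]+[x0,y0,0]))
E
```

```text
tcp [0.4949 0.4272 0.1959] phi -3.1404 norm shift [-0.002   0.0155  1.0194] turn 0.0024
tcp [0.4959 0.4265 0.1961] phi 3.1407 norm shift [0.0055 0.0203 1.0208] turn -0.0018
lens pred [320.03705643 268.37294011] handle ends [318.77810443 232.31000032] [319.21487583 133.41864934] rest [318.94941281 183.22174613]
0.46 319.14433847325586 152.78052175030922 [165, 164, 163, 164, 164, 166, 168, 167, 172, 171, 169, 168, 171, 168, 169, 169, 170, 171, 170, 170, 173, 180, 197, 207, 202, 176, 143, 128, 122, 107, 80, 52, 51, 59, 58, 63, 61, 65, 59, 63, 59, 60, 60, 59, 50, 50, 40, 57, 78, 100, 138, 184, 196, 175, 139, 123, 119, 104, 97, 118, 141, 141, 142, 136, 129, 112, 89, 87, 98, 120, 139, 149, 154, 149, 148, 144, 145, 144, 142, 142]
0.49 319.0063459356837 185.9845218491297 [199, 189, 185, 183, 186, 187, 186, 184, 181, 180, 179, 177, 190, 218, 224, 216, 184, 158, 165, 173, 173, 168, 175, 194, 206, 207, 206, 202, 199, 191, 171, 136, 79, 47, 51, 54, 54, 63, 56, 59, 55, 59, 55, 56, 55, 51, 44, 41, 57, 85, 124, 174, 201, 207, 208, 203, 205, 221, 230, 230, 228, 216, 188, 165, 138, 111, 96, 112, 143,
[... 332 characters left out ...]
71, 89, 120, 162, 185, 190, 189, 183, 175, 178, 184, 188, 184, 175, 152, 124, 98, 106, 137, 170, 185, 194, 195, 196, 192, 193, 195, 193, 195, 192]
0.525 318.8302112470074 222.44189375595255 [174, 173, 169, 170, 168, 169, 167, 168, 172, 173, 172, 172, 169, 167, 163, 167, 165, 169, 172, 171, 173, 175, 174, 166, 167, 177, 190, 192, 185, 165, 139, 147, 162, 140, 87, 43, 47, 50, 51, 51, 51, 48, 51, 54, 52, 56, 50, 43, 45, 58, 106, 145, 153, 163, 182, 189, 191, 188, 171, 150, 142, 166, 173, 161, 133, 102, 88, 108, 140, 162, 176, 176, 178, 177, 178, 181, 180, 183, 177, 170]
[[321.5        261.5         25.70000076]
 [301.5        203.5         41.59999847]
 [371.5        209.5         29.29999924]]
```

>>> servo_tool([
  [40, 0.004, 0.024, 0.3, -0.05],
  [40, 0.004, 0.024, 0.6, -0.05],
  [40, 0.004, 0.024, 0.85, -0.05],
  [40, 0.004, 0.024, 0.92, -0.05],
  [40, 0.004, 0.024, 0.92, -0.05],
])

```text
time: 12.9
tool_pos: [0.4952, 0.4311, 0.0595]
tcp_rot: [-0.012, 1.0, -0.0, -0.0]
contact_force: [0.1, -0.1, -0.2]
opening: 0.0398
gripper_force: 0.0
```

```bash
python3 - <<'E'
from h import *
print(state()["contact_force"]);need([.495,.4297,.043],3.167)
E
```

```text
[ 0.12666466 -0.07098166 -0.23914354]
tcp [0.4952 0.4311 0.0595] phi -3.1171 norm shift [ 0.0014 -0.0096  0.1103] turn -0.0019
```

>>> servo_tool([
  [40, 0, -0.006, 0.06, 0],
  [40, 0, -0.006, 0.1, 0],
  [40, 0, -0.006, 0.1, 0],
  [5, 0, -0.006, 0.1, 0],
  [5, 0, -0.006, 0.1, 0],
  [5, 0, -0.006, 0.1, 0],
  [5, 0, -0.006, 0.1, 0],
  [5, 0, -0.006, 0.1, 0],
  [5, 0, -0.006, 0.1, 0],
])

```text
time: 14.02
tool_pos: [0.4946, 0.4314, 0.0454]
tcp_rot: [-0.013, 1.0, 0.0, 0.0]
contact_force: [-0.4, -0.3, 4.8]
opening: 0.0151
gripper_force: 59.8
```

>>> servo_tool([
  [5, 0, 0, -0.1, 0],
  [5, 0, 0, -0.3, 0],
  [5, 0, 0, -0.6, 0],
  [5, 0, 0, -0.9, 0],
  [5, 0, 0, -0.9, 0],
])

```text
time: 14.65
tool_pos: [0.4953, 0.4332, 0.1846]
tcp_rot: [-0.013, 1.0, 0.003, 0.003]
contact_force: [-0.5, 0.4, -0.8]
opening: 0.0149
gripper_force: 59.2
```

```bash
python3 - <<'E'
from h import *
s=state();print(s["contact_force"],s["opening"],s["gripper_force"]);need([.5235,.315,.18],3.167)
E
```

```text
[-0.51171128  0.38465417 -0.78606967] 0.014947865407645925 59.24551963806152
tcp [0.4953 0.4332 0.1846] phi -3.1154 norm shift [-0.167  -0.7928  0.0268] turn 0.0015
```

>>> servo_tool([
  [5, -0.05, -0.2, 0, 0],
  [5, -0.1, -0.45, 0, 0],
  [5, -0.15, -0.7, 0, 0],
  [5, -0.17, -0.79, 0.1, 0],
  [5, -0.17, -0.79, 0.2, 0],
  [5, -0.17, -0.79, 0.25, 0],
  [5, -0.17, -0.79, 0.25, 0],
])

```text
time: 15.52
tool_pos: [0.5216, 0.3149, 0.1413]
tcp_rot: [-0.015, 1.0, 0.0, -0.001]
contact_force: [-0.3, -0.8, -1.9]
opening: 0.0144
gripper_force: 59.3
```

```bash
python3 - <<'E'
from h import *
need([.5235,.315,.128],3.167);S=read_camera("scene");T=read_camera("top");p=camera_params("wrist");W=read_camera("wrist")
np.savez("f1.npz",S=S,T=T,W=W);need([.5235,.315,.128])
L=np.array([.605,.3165,.136]);C=np.array([.605,.3165,.065])
for n,pp in(("scene",None),("top",None),("wrist",p)):print(n,"lens",proj(n,L,pp).round(1),"mouth",proj(n,C,pp).round(1))
u,v=proj("scene",L).astype(int);a=S[v-50:v+60,u-65:u+65];u1,v1=u-65,v-50
u,v=proj("top",L).astype(int);b=T[v-50:v+60,u-65:u+65];print(u1,v1,u-65,v-50)
o=np.hstack([cv2.resize(x,(390,330),interpolation=2) for x in(a,b)]);cv2.imwrite("pics/f1.png",o[:,:,::-1])
for n,im in(("scene",S),("top",T)):
    u,v=proj(n,L).astype(int);g=cv2.cvtColor(im,cv2.COLOR_RGB2GRAY);x0,y0=u-30,v-30;g=cv2.resize(g[y0:v+30,x0:u+30],None,fx=4,fy=4,interpolation=2)
    c=cv2.HoughCircles(g,cv2.HOUGH_GRADIENT_ALT,1.5,40,param1=200,param2=.5,minRadius=35,maxRadius=80);print(n,None if c is None else (c[0]/4+[x0-.37,y0-.37,0]).round(1).tolist())
    if n=="scene":
        B=im.min(2);print("bright rows");[print(r,B[r,u-24:u+26:2].tolist()) for r in range(v-16,v+18,3)]
E
```

```text
tcp [0.5216 0.3149 0.1413] phi -3.1124 norm shift [-0.0132  0.      0.0888] turn 0.0076
tcp [0.5227 0.3146 0.1428] phi -3.1138 norm shift [-0.0054  0.0021  0.0984] turn None
scene lens [332.5 168.6] mouth [332.3 191.2]
top lens [335.  193.1] mouth [334.2 201.4]
wrist lens [315.2 383.5] mouth [315.4 315. ]
267 118 270 143
scene None
bright rows
152 [72, 48, 90, 101, 100, 102, 106, 109, 108, 110, 111, 114, 117, 114, 69, 44, 25, 23, 23, 22, 22, 24, 24, 26, 34]
155 [65, 60, 110, 105, 102, 105, 108, 113, 116, 118, 119, 119, 118, 75, 38, 30, 23, 21, 22, 23, 22, 23, 23, 26, 33]
158 [25, 35, 83, 99, 113, 114, 114, 115, 115, 117, 120, 118, 116, 77, 50, 48, 37, 27, 23, 23, 22, 22, 22, 24, 25]
161 [43, 49, 30, 50, 105, 114, 115, 114, 115, 109, 95, 95, 96, 93, 90, 80, 68, 56, 49, 46, 44, 43, 38, 35, 32]
164 [80, 101, 100, 108, 115, 116, 115, 103, 93, 129, 151, 160, 165, 159, 147, 148, 143, 115, 83, 65, 49, 48, 47, 48, 63]
167 [75, 97, 100, 106, 112, 112, 108, 93, 152, 176, 176, 161, 146, 142, 142, 141, 142, 143, 130, 75, 49, 44, 41, 56, 78]
170 [74, 87, 80, 91, 103, 111, 106, 97, 150, 147, 144, 143, 141, 142, 142, 142, 142, 141, 131, 82, 47, 33, 31, 50, 62]
173 [75, 107, 110, 109, 100, 83, 59, 68, 92, 128, 140, 142, 142, 142, 143, 142, 137, 118, 85, 77, 50, 31, 24, 30, 36]
176 [77, 101, 106, 102, 77, 49, 48, 52, 65, 74, 79, 91, 100, 102, 96, 89, 79, 73, 65, 59, 37, 23, 23, 24, 25]
179 [76, 91, 63, 35, 39, 46, 48, 47, 47, 52, 59, 66, 72, 71, 71, 65, 55, 46, 43, 45, 52, 30, 23, 22, 25]
182 [68, 36, 27, 32, 27, 28, 35, 45, 47, 48, 47, 46, 47, 46, 45, 44, 44, 42, 44, 43, 40, 46, 53, 53, 37]
185 [69, 38, 25, 25, 25, 25, 25, 26, 30, 41, 40, 37, 37, 39, 41, 43, 45, 48, 64, 85, 73, 54, 46, 39, 40]
top None
```

```bash
python3 - <<'E'
from h import *
d=np.load("f1.npz");p,_=tool()
res={}
for n,k in(("scene","S"),("top","T")):
    im=d[k].astype(int);u,v=proj(n,np.array([.603,.3165,.136])).astype(int)
    # low saturation, bright (glass/steel)
    m=((im.min(2)>80)&((im.max(2)-im.min(2))<40)).astype(np.uint8);q=np.zeros_like(m);q[v-22:v+22,u-22:u+22]=m[v-22:v+22,u-22:u+22]
    for r in range(v-22,v+22,2):print(r,''.join('#' if x else '.' for x in q[r,u-22:u+22]))
    cs=[c for c in cv2.findContours(q,0,1)[0] if cv2.contourArea(c)>100]
    for c in cs:print(n,(u-22),cv2.contourArea(c),cv2.boundingRect(c),cv2.fitEllipse(cv2.convexHull(c)))
# references
L=np.array([.605,.3165,.136]);print(proj("scene",L),proj("top",L))
E
```

```text
146 ############################................
148 .###########################................
150 .##########################.................
152 .#################.....##...................
154 #################.....##....................
156 ####################.##.....................
158 .##################...#.....................
160 ....###################.....................
162 ....##########################..............
164 ###################################.........
166 ###################################.........
168 ####################################........
170 #.##################################........
172 #########...#######################.........
174 #######.......###################...........
176 #####.............###########...............
178 ##..........................................
180 ............................................
182 ............................................
184 ............................................
186 ................................#######.....
188 ...............................#############
scene 311 788.5 (311, 
[... 547 characters left out ...]
.......
189 ..........#####.............................
191 .........#####..............................
193 .........#####..............................
195 .........####...............................
197 .........###................................
199 ..........#.................................
201 ............................................
203 ............................................
205 ............................................
207 ............................................
209 ............................................
211 ..............####..........................
213 ....................####....................
[332.47413468 168.58313746] [335.02333657 193.07476422]
```

>>> servo_tool([
  [5, -0.006, 0.003, 0.05, 0],
  [5, -0.006, 0.003, 0.088, 0],
  [5, -0.006, 0.003, 0.088, 0],
  [5, -0.006, 0.003, 0.088, 0],
  [5, -0.006, 0.003, 0.088, 0],
  [5, -0.006, 0.003, 0.088, 0],
])

```text
time: 16.42
tool_pos: [0.5239, 0.3138, 0.1294]
tcp_rot: [-0.013, 1.0, 0.0, 0.0]
contact_force: [-0.3, -0.9, -1.0]
opening: 0.015
gripper_force: 59.3
```

```bash
python3 - <<'E'
from h import *
need([.5235,.315,.129],3.167);S=read_camera("scene").astype(int);s=state();print(s["contact_force"],s["gripper_force"],s["ft_torque"],s["time"],np.round(s["qvel"],3));need([.5235,.315,.129])
m=((S.min(2)>80)&(S.max(2)-S.min(2)<40))
for r in range(156,194,2):print(r,''.join('#' if x else '.' for x in m[r,311:360]))
print("frame rows at u=333:",S[160:192,333].min(1).tolist())
for z in(.115,.120,.125,.130):print(z,proj("scene",np.array([.604,.3165,z])).round(1),"top-frame bottom edge",proj("scene",np.array([.604,.3165,z+.005])+.03*np.array([-.513,.858,0])).round(1))
E
```

```text
tcp [0.5239 0.3138 0.1294] phi -3.1155 norm shift [0.0027 0.0081 0.0024] turn 0.0015
[ 0.51978809 -0.29085155 -0.83653853] 59.25316393375397 [-0.0459058  -0.00306607 -0.05145739] 16.475 [-0.001  0.001  0.     0.001  0.002 -0.002  0.001]
tcp [0.5239 0.3138 0.1293] phi -3.1154 norm shift [0.0023 0.0082 0.002 ] turn None
156 .################.##.##..........................
158 .#################...#...........................
160 ....##################...........................
162 ....##################...........................
164 ##########################.......................
166 ###############################..................
168 ###################################..............
170 ##################################...............
172 ###################################..............
174 #######....########################..............
176 ####........######################...............
178 ##.............################..................
180 ....................#####........................
182 .................................................
184 .................................................
186 ................................#######..........
188 ...............................#############.....
190 ................................###############..
192 ................................###############..
frame rows at u=333: [67, 74, 79, 83, 92, 120, 143, 147, 144, 143, 142, 142, 142, 142, 143, 143, 142, 141, 134, 107, 86, 77, 72, 58, 46, 38, 36, 38, 41, 41, 39, 37]
0.115 [332.8 175.7] top-frame bottom edge [332.9 182.8]
0.12 [332.8 174. ] top-frame bottom edge [332.9 181.2]
0.125 [332.8 172.4] top-frame bottom edge [332.9 179.5]
0.13 [332.8 170.7] top-frame bottom edge [333.  177.8]
```

```bash
python3 -c "
from rig import *
print(sign_off())"
```

```text
the job is handed in; nothing more can be done
None
```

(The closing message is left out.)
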